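Fit the toothed jaw bar in the engraver's clamp and lock it

TASK

Fit the toothed jaw bar into the slotted clamp on the bench so that all six teeth are in their own slots and the bar sits fully home, then slide the keeper over its end as far as it goes to lock it, and let go. The slotted strip is screwed down wherever the last user left it, so feel for the slots with light pressure: never press, drag or drop the bar on the clamp with more than 30 N. Leave the hammer, the jar and the punch block where they are.

Things in the scene. Friction and masses are not known exactly. Their poses are not given: they have to be found in the camera images.
- jaw: Toothed steel jaw bar, loose, 0.2 to 0.4 kg, standing on its teeth on the bench. Origin: centre of the tooth tips' underside; z up, y along the bar; same both ways round. Six teeth at y = -55, -33, -11, 11, 33, 55 mm, 5 mm thick in y, 20 wide in x, z = 0 to 16. Bar 126 mm (y) x 20 (x), z = 16 to 28.
- rib (a point): Top centre of the grip rib in the middle of the bar, 58 mm above the tooth tips. The rib is 12 mm thick in the bar's x, 50 mm long in y and 30 mm tall (z = 28 to 58 of the bar): take it across its 12 mm, from above.
- clamp: Dark steel clamp fixed to the bench, base plate 100 x 266 mm. Origin on the bench under the middle of its channel; z up, channel along y, side rails 26 mm high at x = 13 to 23 mm on both sides. At its +y end (y = 91 to 157 mm) the keeper's guide block, 44 mm high, its rails 51 mm. Bar fully home: tooth tips 14 mm above the bench, bar's top face 42, bar parallel to the channel.
- channel (a point): Middle of the clamp's channel, 30 mm above its origin: level with the top of the steel slotted strip in it. Strip: 160 mm (y) x 25 (x), six slots at 22 mm pitch, each 6.8 mm wide in y, 18 deep, solid between and at the ends. Its middle is at x = 0 but up to 9.5 mm either way of this point along y, not measured. Screwed tight sideways; on a rubber bed it gives 1 mm per 6 N downwards, 5 mm at most.
- keeper_post (a point): Top centre of the keeper's upright brass post, 16 x 16 mm, 31 tall (foot 51.5, top 82.5 mm above the bench; at y = 114 mm of the clamp when joint keeper is 0, x = 0). It stands on a steel plate 7 mm thick, 27 wide, whose front edge is 35 mm nearer the channel than the post's centre; the plate passes 2.5 mm over a bar that is fully home and runs against one that is not.
- keeper (a joint): Travel of the keeper along the clamp's -y: 0 = fully back (open), 0.032 = fully forward over the bar's end (locked; post centre then at y = 82 mm of the clamp). It stays where it is left and slides with about 2.5 N.
- hammer: Bystander: hammer lying on the bench, 240 mm long; leave alone.
- oil_jar: Bystander: closed amber glass jar, 56 mm across, 70 mm tall, origin under its centre; leave alone.
- punch_block: Bystander: wooden block 70 x 120 x 35 mm holding upright steel punches, 104 mm tall in all, origin under its centre; leave alone.

How it is judged:
By the outcome, as a careful person would: the job done as asked, in the order asked, and still so for the second after the job is handed in, with the robot touching nothing.
It also fails if it takes over 72 s, if anything falls off the work surface, if the arm or the gripper's body presses on something with over 40 N, if the wrist force passes 120 N, or if a joint passes its speed limit or range.

ROBOT

A 6-joint arm with a two-finger parallel gripper is mounted at the origin on the work surface. World frame = base frame: x ahead of the robot, y to its left, z up, the work surface at z = 0. Lengths are in mm, angles in rad, forces in N, time in s.
With the tool pointing down it reaches from about 400 to 925 mm from the base axis. Payload 12.5 kg.
Tool frame: the origin (TCP) lies at the centre of the arm's flange, where the gripper is bolted on; the fingertips stand 190 mm ahead of it and the grasp point (between the pads) lies env.grip_point_offset ahead of it (env.grip_point_offset is the distance from the TCP to the grasp point, in mm); z points along the fingers, x is the direction in which the jaws open and shut, and the axes are right-handed (so a half turn about z gives the same grasp; the last joint's range is limited). The gripper opens to 95 mm and grips with 3 to 60 N. Pads are 20 mm wide; open, the fingers measure 119 mm over their backs; the gripper's body (75 mm by 180 mm) begins 59 mm behind the grasp point.
Start: joints at [1.11, 0.491, 1.559, -0, 1.092, -0.106], TCP at [217.103, 586.081, 404.761] pointing down, gripper open.
Joint ranges: [-3.1, 3.1], [-0.84, 2.19], [0.05, 2.79], [-1.13, 4.28], [0.06, 2.93], [-2.69, 2.69]. Speed limits (rad/s): [2.22, 2.22, 2.79, 3.14, 3.14, 3.14].

INTERFACE

Orientations are given as [roll, pitch, yaw] about the fixed x, y, z axes, in that order (R = Rz(yaw) Ry(pitch) Rx(roll)).
In Python, from cell import state, read_camera, camera_model, job_done, env gives the robot as it stands.
- The arm moves only by the tool arm_command, never from a script. Its argument "steps" is a list of rows, each a list of 6 numbers: the shift along the tool's x, y, z in cm, then the turn, a rotation vector about the tool's x, y, z in degrees. In form: [[dx, dy, dz, rx, ry, rz], ...]. A call has 1 to 12 rows; each row is the pose to reach, as a shift and turn from the pose commanded when the call began, along the tool's axes at that moment; what a row does not reach only later rows make up. A row lasts 1/12 s, in which the tool goes at most 41.7 mm and 7.16 degrees, less where a joint would pass 70% of its speed; a pose out of reach is approached as far as the arm can. A call with a gripper value outside its range is refused whole. "jaw" is the finger opening in cm, from 0 to 9.51, set as the call begins (left out, the last holds). The fingers move at their own pace and stop on an object; the grip force is fixed at half the most. Time passes only in rows, so rows that repeat a pose let the fingers close. It gives the time, the measured TCP pose, the force and the opening at its end, in the units of the state.
- state(): the state, without advancing time (a new reading comes with each control period).
- read_camera(name): name is "scene" or "top"; returns the picture (384x512x3 uint8, red, green, blue); there is no depth.
- camera_model(name): a dict with "K" (3x3 intrinsics, pixels), "xyz" and "rotation" of the camera in the world. Camera axes: x right, y up, looking along -z (the intrinsics and any distortion apply to the point x, -y, -z); pixel columns grow to the right and rows downward; lengths in mm; the calibration is good to about 2 mm. A picture is of the moment at which its call begins. camera_model takes no time and is no camera call.
- job_done(): hands the job in, once; it reports no verdict.
The state is a dict: "t": time; "joints": joint angles; "qvel": joint speeds; "tau": joint torques, N m; "eef_pos": TCP position; "tcp_rot": TCP orientation; "ft_force": force on the tool from outside, world axes, zero at the start; "moment": the same for the moment, N m; "opening": opening from 0.0 (shut) to 1.0 (fully open).
Only numpy, scipy, OpenCV 4.12 (cv2) and the standard library are available. Lean on these libraries where they do the work, as an engineer would, in place of code of your own. Each camera call takes 0.05 s, during which the arm holds its last target. There are 200 camera calls.

## Working session

There is one attempt and no reset: what is moved stays moved. The work goes in short steps, Python scripts to look and compute and a tool call to move; the robot and the scene stay as the last step left them, time stands still between calls to the robot, and variables do not carry over. Pictures are saved under pics/ and viewed, about 8 in all and at most 12, crops included, and the job is handed in when it is done.

Besides the shell and the picture viewer there is one more tool, called as name(argument=value, ...), one argument or row to a line, values as JSON. arm_command: Moves the arm, as the interface text tells. Its arguments: {"type":"object","properties":{"steps":{"type":"array"},"jaw":{"type":"number"}},"required":["steps"]}

```bash
ls; mkdir -p pics; python3 - <<'E'
from cell import *
import cv2
s=state();print(s, env.grip_point_offset)
for n in("scene","top"):
    m=camera_model(n);print(n,m)
    cv2.imwrite(f"pics/{n}0.png",cv2.resize(read_camera(n)[:,:,::-1],(800,600),interpolation=cv2.INTER_CUBIC))
E
```

```text
pics
{'t': 0.0, 'joints': array([ 1.11040823e+00,  4.91537653e-01,  1.55948532e+00, -2.22930896e-05,
        1.09166190e+00, -1.05586665e-01]), 'qvel': array([ 0.00103998,  0.00033967,  0.00122177, -0.00088671,  0.00045988,
        0.00091288]), 'tau': array([-1.78026898e-03, -6.12633491e+01, -2.58178550e+01,  6.91634906e-02,
        4.82917868e-02, -1.07753444e-04]), 'eef_pos': array([217.07961386, 586.0412744 , 404.16288284]), 'tcp_rot': array([-3.14149720e+00,  1.08822812e-03,  1.21600523e+00]), 'ft_force': array([ 0.03049865,  0.76888436, -0.53332723]), 'moment': array([-0.03650832,  0.0065603 ,  0.02073619]), 'opening': 0.9981307708525933} 171.3
scene {'K': array([[480.77621763,   0.        , 255.73254897],
       [  0.        , 480.77621763, 191.22708777],
       [  0.        ,   0.        ,   1.        ]]), 'xyz': array([1229.53346562,  614.66049113, 1161.26363568]), 'rotation': array([0.65543506, 0.00735163, 2.32476443])}
top {'K': array([[493.77113472,   0.        , 256.60169079],
       [  0.        , 493.77113472, 197.78544938],
       [  0.        ,   0.        ,   1.        ]]), 'xyz': array([ 441.65795981,   53.0960392 , 1445.86957823]), 'rotation': array([ 0.12014625, -0.00298589, -1.58431064])}
```

View pics/scene0.png

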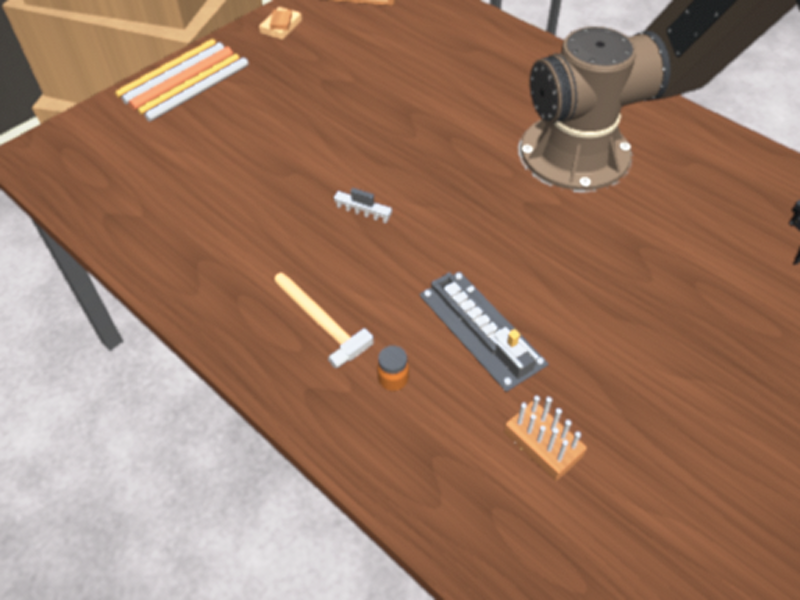

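View pics/top0.png

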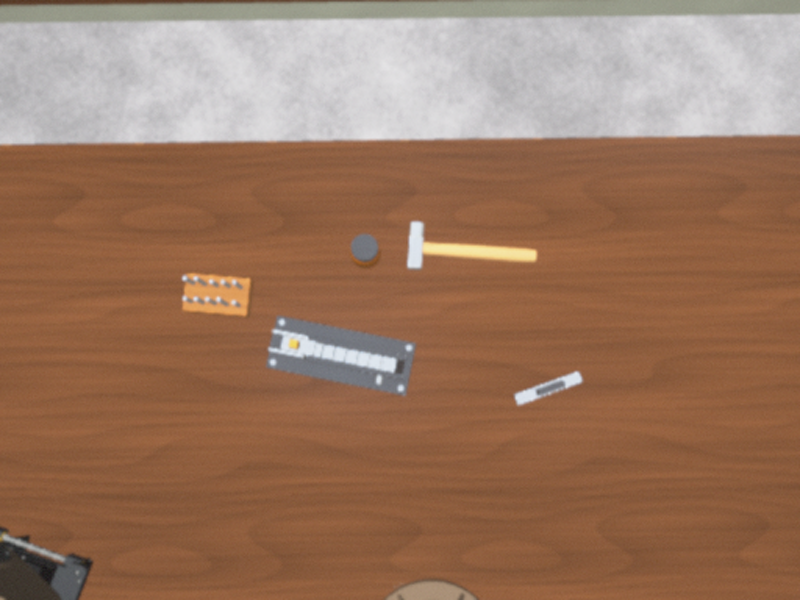

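```bash
cat > h.py <<'E'
from cell import *
import cv2, numpy as np
from scipy.spatial.transform import Rotation as R
from scipy.optimize import least_squares
def proj(n,P):
    m=camera_model(n); P=np.atleast_2d(P)
    c=R.from_euler('xyz',m['rotation']).inv().apply(P-m['xyz'])*[1,-1,-1]
    p=c@np.array(m['K']).T; return p[:,:2]/p[:,2:]
def onplane(n,uv,z):
    m=camera_model(n); uv=np.atleast_2d(uv)
    d=np.c_[uv,np.ones(len(uv))]@np.linalg.inv(m['K']).T*[1,-1,-1]
    d=R.from_euler('xyz',m['rotation']).apply(d)
    return m['xyz']+d*((z-m['xyz'][2])/d[:,2])[:,None]
def tri(a,b): # top px, scene px
    f=lambda X:np.r_[(proj('top',X)-a)[0],(proj('scene',X)-b)[0]]
    r=least_squares(f,[500,0,50.]);return r.x,abs(r.fun).max()
def frame(xy,yaw,L):
    L=np.atleast_2d(L); return R.from_euler('z',yaw).apply(L)+[xy[0],xy[1],0]
def crop(im,x,y,w,h,s): return cv2.resize(im[y:y+h,x:x+w],None,fx=s,fy=s,interpolation=cv2.INTER_CUBIC)
E
python3 - <<'E'
from h import *
t=read_camera('top')[:,:,::-1];s=read_camera('scene')[:,:,::-1]
np.save('top.npy',t);np.save('scene.npy',s)
o=np.vstack([np.hstack([crop(t,170,192,100,75,4),crop(t,310,211,100,75,4)]),np.hstack([crop(s,260,173,100,75,4),crop(s,182,93,100,75,4)])])
cv2.imwrite('pics/c1.png',o)
E
```

```text
(no output)
```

View pics/c1.png

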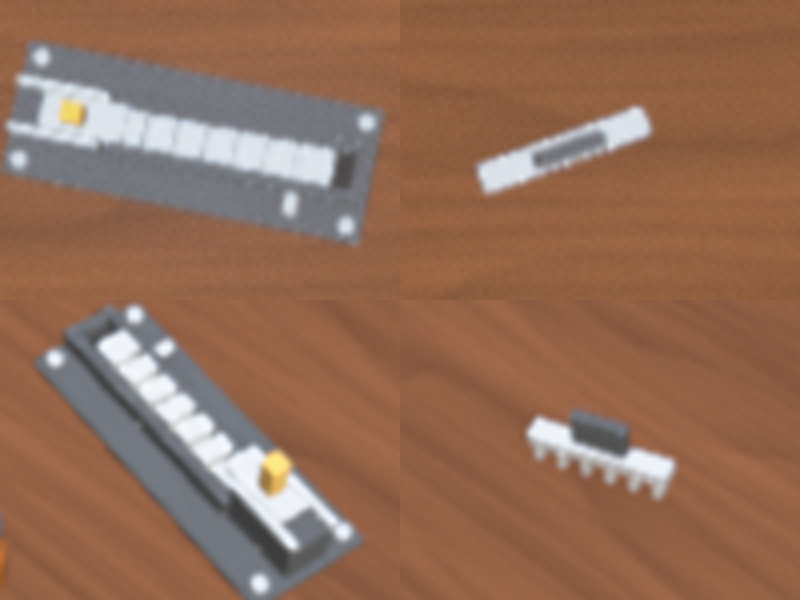

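```bash
python3 - <<'E'
from h import *
c=lambda o,p:(np.array(p)+.5)/4-.5+np.array(o)
# post top, rough
print('post',tri(c((170,192),(72,110)),c((260,173),(276,157))))
# clamp base corners
T=c((170,192),[(30,42),(382,110),(357,243),(5,170)])
X=onplane('top',T,8);print('plate',X.round(1),np.linalg.norm(np.diff(X,axis=0),axis=1))
sl=c((170,192),[(145,130),(177,137),(208,142),(239,150),(269,155),(300,160)])
print('slots',onplane('top',sl,30).round(1))
S=c((260,173),[(246,442-300),(222,406-300+30)])
# jaw
jt=c((310,211),[(477,163),(642,107),(652,130),(486,194)])-np.array([100,0])
XJ=onplane('top',jt,28);print('jaw top',XJ.round(1),XJ.mean(0),np.linalg.norm(np.diff(XJ,axis=0),axis=1))
# rib top face in scene: corners; top: rib
rt=c((210,211),[(533,155),(603,131),(607,146),(537,167)]);print(onplane('top',rt,58).round(1),onplane('top',rt,58).mean(0))
rs=c((182-100,93),[(572,112),(629,126)]);print(onplane('scene',rs,58).round(1))
print('tri rib',tri(rt.mean(0),rs.mean(0)))
E
```

```text
post (array([549.04140897, 237.64471154,  86.54623654]), np.float64(0.06804990758155327))
plate [[605.4 279.4   8. ]
 [552.1  22.4   8. ]
 [455.9  42.    8. ]
 [512.1 297.    8. ]] [262.40684636  98.16393131 261.06490039]
slots [[538.3 193.1  30. ]
 [533.  170.2  30. ]
 [529.1 148.   30. ]
 [523.1 125.8  30. ]
 [519.2 104.3  30. ]
 [515.3  82.2  30. ]]
jaw top [[ 455.9 -157.8   28. ]
 [ 494.2 -277.3   28. ]
 [ 477.7 -283.8   28. ]
 [ 433.8 -163.5   28. ]] [ 465.39439056 -220.59699589   28.        ] [125.51261028  17.73772804 128.01741632]
[[ 460.6 -192.7   58. ]
 [ 476.7 -242.3   58. ]
 [ 466.2 -244.7   58. ]
 [ 452.2 -195.2   58. ]] [ 463.92882902 -218.70542625   58.        ]
[[ 473.9 -245.4   58. ]
 [ 453.8 -199.9   58. ]]
tri rib (array([ 464.66495911, -219.19886043,   60.47084917]), np.float64(0.5152733114593957))
```

```bash
cat >> h.py <<'E'
def delta(frm,to): # (x,y,z,yaw deg) tool down -> row cm,deg
    y=np.radians(frm[3]);d=np.subtract(to[:3],frm[:3])
    return np.round([*np.array([d@[np.cos(y),np.sin(y),0],d@[np.sin(y),-np.cos(y),0],-d[2]])/10,0,0,frm[3]-to[3]],3)
E
python3 - <<'E'
from h import *
a=(217.103,586.081,404.761,69.68);b=(480,200,400,44);c=(464.5,-219.5,320,18.5)
print(delta(a,b),delta(a,c))
E
```

```text
[-27.076  38.061   0.476   0.      0.     25.68 ] [-66.954  51.175   8.476   0.      0.     51.18 ]
```

arm_command(
  steps=[
    [-27.08,38.06,0.48,0,0,25.68],
    [-27.08,38.06,0.48,0,0,25.68],
    [-27.08,38.06,0.48,0,0,25.68],
    [-27.08,38.06,0.48,0,0,25.68],
    [-27.08,38.06,0.48,0,0,25.68],
    [-27.08,38.06,0.48,0,0,25.68],
    [-27.08,38.06,0.48,0,0,25.68],
    [-27.08,38.06,0.48,0,0,25.68],
    [-27.08,38.06,0.48,0,0,25.68],
    [-27.08,38.06,0.48,0,0,25.68],
    [-27.08,38.06,0.48,0,0,25.68],
    [-27.08,38.06,0.48,0,0,25.68],
  ],
  jaw=5,
)

```text
t: 1.2
eef_pos: [482.4, 196.0, 399.8]
tcp_rot: [3.141, -0.0, 0.765]
ft_force: [-0.2, 0.9, -0.5]
opening: 0.527
```

```bash
python3 - <<'E'
from h import *
s=state();print(s['eef_pos'],s['tcp_rot'],s['joints'])
print(delta((480,200,400,44),(464.5,-219.5,320,18.5)))
E
```

```text
[482.41337047 195.96558831 399.84946845] [ 3.14057401e+00 -2.60020699e-04  7.64509337e-01] [ 2.59075917e-01  3.48949188e-01  1.81829426e+00 -9.25560836e-04
  9.73628680e-01 -5.04913118e-01]
[-30.256  29.1     8.      0.      0.     25.5  ]
```

arm_command(
  steps=[
    [-30.26,29.1,8,0,0,25.5],
    [-30.26,29.1,8,0,0,25.5],
    [-30.26,29.1,8,0,0,25.5],
    [-30.26,29.1,8,0,0,25.5],
    [-30.26,29.1,8,0,0,25.5],
    [-30.26,29.1,8,0,0,25.5],
    [-30.26,29.1,8,0,0,25.5],
    [-30.26,29.1,8,0,0,25.5],
    [-30.26,29.1,8,0,0,25.5],
    [-30.26,29.1,8,0,0,25.5],
    [-30.26,29.1,8,0,0,25.5],
    [-30.26,29.1,8,0,0,25.5],
  ],
)

```text
t: 2.2
eef_pos: [464.1, -221.9, 319.1]
tcp_rot: [-3.141, 0.001, 0.319]
ft_force: [-1.1, 0.2, -0.0]
opening: 0.525
```

arm_command(
  steps=[
    [0,0,0,0,0,0],
    [0,0,0,0,0,0],
    [0,0,0,0,0,0],
  ],
)

```text
t: 2.45
eef_pos: [464.5, -218.1, 320.3]
tcp_rot: [3.142, -0.0, 0.324]
ft_force: [0.3, -0.3, 0.2]
opening: 0.526
```

```bash
python3 - <<'E'
from h import *
print(state()['eef_pos'],state()['tcp_rot'],state()['joints'][5])
t=read_camera('top')[:,:,::-1];s=read_camera('scene')[:,:,::-1]
P=state()['eef_pos']-[0,0,171]
print(proj('top',P),proj('scene',P))
o=np.hstack([crop(t,300,200,100,100,4),crop(s,182,70,100,100,4)])
cv2.imwrite('pics/c2.png',o)
E
```

```text
[ 464.51233228 -218.12715631  320.28276156] [ 3.14156474e+00 -2.60304724e-04  3.24463598e-01] -0.8924736790373766
[[358.79225333 247.15888844]] [[231.16228562 101.8667732 ]]
```

View pics/c2.png

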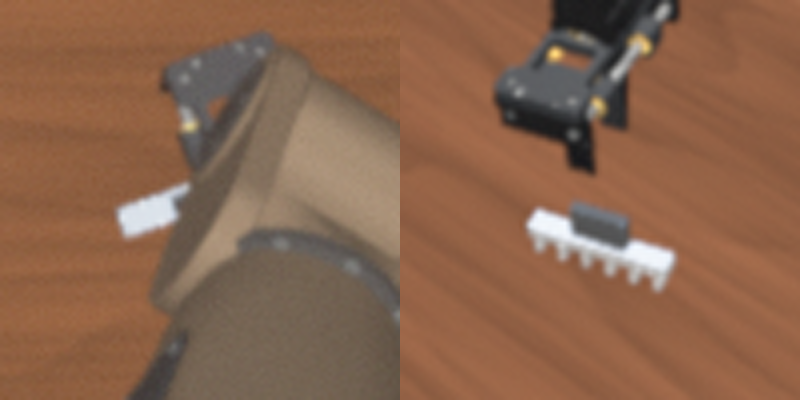

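arm_command(
  steps=[
    [0,0.1,3,0,0,0],
    [0,0.1,6,0,0,0],
    [0,0.1,8,0,0,0],
    [0,0.1,9.3,0,0,0],
    [0,0.1,9.8,0,0,0],
    [0,0.1,9.8,0,0,0],
    [0,0.1,9.8,0,0,0],
  ],
)

```text
t: 3.13
eef_pos: [464.9, -220.2, 222.5]
tcp_rot: [3.141, -0.0, 0.323]
ft_force: [0.8, -1.5, 0.3]
opening: 0.525
```

arm_command(
  steps=[
    [0,0,0,0,0,0],
    [0,0,0,0,0,0],
    [0,0,0,0,0,0],
    [0,0,0,0,0,0],
    [0,0,0,0,0,0],
    [0,0,0,0,0,0],
    [0,0,0,0,0,0],
    [0,0,0,0,0,0],
    [0,0,0,0,0,0],
  ],
  jaw=0.5,
)

```text
t: 3.88
eef_pos: [464.6, -220.6, 222.0]
tcp_rot: [-3.142, -0.0, 0.323]
ft_force: [-1.7, -0.8, 3.0]
opening: 0.124
```

arm_command(
  steps=[
    [0,0,-1,0,0,0],
    [0,0,-3,0,0,0],
    [0,0,-6,0,0,0],
    [0,0,-9,0,0,0],
    [0,0,-10,0,0,0],
    [0,0,-10,0,0,0],
  ],
)

```text
t: 4.38
eef_pos: [464.7, -220.5, 324.2]
tcp_rot: [3.138, -0.003, 0.323]
ft_force: [0.1, -0.9, -3.0]
opening: 0.125
```

```bash
python3 - <<'E'
from h import *
print(state()['eef_pos'],state()['opening'],state()['ft_force'])
p0=(526.5,137.);yaw=np.radians(-12)
ys=np.arange(-100,75,1.)
for n in('top','scene'):
    im=np.load(n+'.npy').astype(np.float32).mean(2)
    # line fit: bright centroid across x at several y
    xs=np.arange(-30,31,1.)
    L=np.array([[x,y,30] for y in ys for x in xs]);uv=proj(n,frame(p0,yaw,L)).astype(np.float32)
    v=cv2.remap(im,uv[:,0].reshape(len(ys),-1),uv[:,1].reshape(len(ys),-1),cv2.INTER_CUBIC)
    for y in(-50,-20,10,40):
        i=int(y+100);r=v[i-11:i+11].mean(0);w=r>(r.max()+r.min())/2;w&=abs(xs)<18;print(n,y,'x edges',xs[w].min(),xs[w].max())
    pr=v[:,22:39].mean(1)
    # comb
    best=[]
    for o in np.arange(-15,15,.5):
        s=ys-o;sl=(abs(((s+66)%22)-11)<3.4)&(abs(s)<66);to=(abs(s)<74)&~sl
        best.append((pr[to].mean()-pr[sl].mean(),o))
    print(n,[b for b in best if b[0]>max(best)[0]*.85])
    print(pr[::2].astype(int).tolist())
E
```

```text
[ 464.71364711 -220.51330018  324.23157009] 0.1246346748565145 [ 0.07677254 -0.90121536 -3.04650873]
top -50 x edges -13.0 12.0
top -20 x edges -13.0 12.0
top 10 x edges -13.0 12.0
top 40 x edges -13.0 12.0
top [(np.float32(10.322891), np.float64(1.5)), (np.float32(10.4223175), np.float64(2.0)), (np.float32(11.200668), np.float64(2.5)), (np.float32(10.311676), np.float64(3.0)), (np.float32(10.418152), np.float64(3.5))]
[119, 115, 106, 91, 80, 75, 75, 75, 84, 115, 164, 209, 227, 229, 228, 227, 227, 228, 228, 229, 228, 226, 223, 221, 220, 222, 227, 229, 229, 229, 230, 229, 228, 225, 221, 217, 222, 227, 229, 229, 229, 229, 229, 228, 225, 218, 214, 220, 226, 228, 229, 229, 229, 229, 228, 223, 216, 211, 217, 226, 229, 229, 229, 229, 229, 228, 222, 213, 209, 218, 226, 229, 229, 229, 229, 229, 228, 221, 211, 204, 215, 227, 229, 228, 226, 222, 217, 220]
scene -50 x edges -12.0 16.0
scene -20 x edges -12.0 17.0
scene 10 x edges -12.0 16.0
scene 40 x edges -12.0 17.0
scene [(np.float32(25.017792), np.float64(-1.5)), (np.float32(26.62593), np.float64(-1.0)), (np.float32(28.844849), np.float64(-0.5)), (np.float32(28.37648), np.float64(0.0)), (np.float32(28.966309), np.float64(0.5)), (np.float32(26.75975), np.float64(1.0)), (np.float32(25.316116), np.float64(1.5))]
[120, 119, 112, 102, 92, 85, 80, 86, 114, 163, 210, 239, 246, 245, 244, 244, 244, 244, 244, 242, 233, 218, 205, 208, 223, 237, 244, 245, 245, 244, 243, 236, 222, 209, 211, 225, 238, 244, 245, 245, 245, 244, 238, 225, 211, 209, 223, 238, 244, 245, 245, 245, 243, 236, 221, 207, 208, 223, 238, 245, 245, 245, 245, 244, 238, 223, 206, 202, 216, 234, 244, 245, 245, 245, 244, 239, 222, 202, 199, 217, 234, 239, 237, 235, 234, 235, 237, 239]
```

```bash
python3 - <<'E'
from h import *
print(delta((464.8,-220.5,322,18.5),(526.5,137,310,-12)))
E
```

```text
[ 17.195 -31.945   1.2     0.      0.     30.5  ]
```

arm_command(
  steps=[
    [0.9,-1.6,0,0,0,1.5],
    [2.4,-4.5,0,0,0,4.3],
    [4.2,-7.7,0,0,0,7.4],
    [6,-11.1,0,0,0,10.6],
    [7.8,-14.5,0,0,0,13.8],
    [9.6,-17.9,0,0,0,17],
    [11.4,-21.2,0.3,0,0,20.2],
    [13.2,-24.5,0.6,0,0,23.4],
    [14.9,-27.6,0.9,0,0,26.4],
    [16.2,-30.1,1.1,0,0,28.7],
    [17,-31.5,1.2,0,0,30],
    [17.2,-31.95,1.2,0,0,30.5],
  ],
)

```text
t: 5.38
eef_pos: [526.3, 139.4, 307.9]
tcp_rot: [3.141, 0.002, -0.208]
ft_force: [-1.1, 0.4, -2.5]
opening: 0.123
```

arm_command(
  steps=[
    [0,0,1.5,0,0,0],
    [0,0,2,0,0,0],
    [0,0,2,0,0,0],
    [0,0,2,0,0,0],
    [0,0,2,0,0,0],
  ],
)

```text
t: 5.8
eef_pos: [526.5, 136.4, 290.0]
tcp_rot: [3.142, 0.0, -0.21]
ft_force: [-0.4, -0.0, -3.8]
opening: 0.126
```

```bash
python3 - <<'E'
from h import *
s0=state();print(s0['eef_pos'],s0['tcp_rot'],s0['ft_force'],s0['opening'])
s=read_camera('scene')[:,:,::-1];t=read_camera('top')[:,:,::-1];np.save('scene1.npy',s);np.save('top1.npy',t)
e=s0['eef_pos'];ov=crop(s,270,140,80,80,5).copy();raw=ov.copy()
def dr(L,c):
    p=(proj('scene',frame(e[:2],s0['tcp_rot'][2],np.array(L)+[0,0,e[2]-222]))-[270,140]+.5)*5-.5
    cv2.polylines(ov,[np.round(p).astype(int)],True,c,1,cv2.LINE_AA)
for y in range(-55,56,22):
  dr([(10,y-2.5,0),(10,y+2.5,0),(10,y+2.5,16),(10,y-2.5,16)],(0,0,255))
dr([(10,-63,28),(10,63,28),(-10,63,28),(-10,-63,28)],(0,255,0))
cv2.imwrite('pics/c3.png',np.hstack([raw,ov]))
E
```

```text
[526.54126571 136.41891735 290.03677824] [ 3.14158785e+00  1.12123725e-04 -2.10299688e-01] [-0.40967316 -0.0181853  -3.75703832] 0.12571269838537322
```

View pics/c3.png

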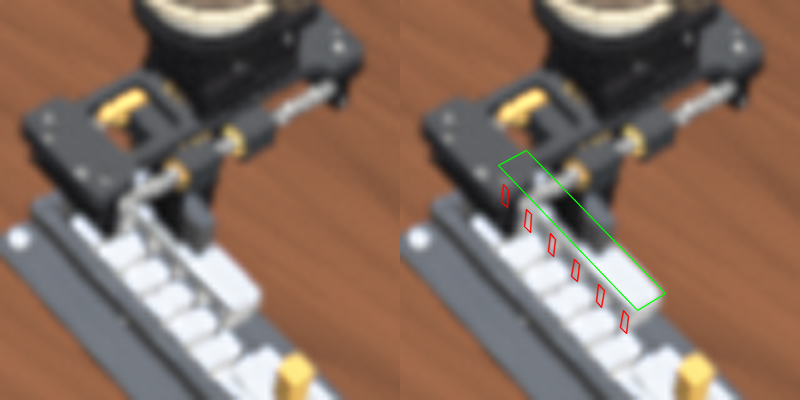

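```bash
python3 - <<'E'
from h import *
s=np.load('scene1.npy');e=np.array([526.54,136.42,290.04]);S=14
raw=crop(s,294,180,28,30,S);ov=raw.copy()
def dr(L,c,off):
    p=(proj('scene',frame(e[:2],-.2103,np.array(L)+off+[0,0,e[2]-222]))-[294,180]+.5)*S-.5
    cv2.polylines(ov,[np.round(p).astype(int)],True,c,1,cv2.LINE_AA)
o=np.array([0,0,0])
for y in range(-55,56,22): dr([(10,y-2.5,0),(10,y+2.5,0),(10,y+2.5,16),(10,y-2.5,16)],(0,0,255),o)
dr([(10,-63,28),(10,63,28),(-10,63,28),(-10,-63,28)],(0,255,0),o)
dr([(10,-63,16),(10,63,16),(-10,63,16)],(255,0,0),o)
cv2.imwrite('pics/c4.png',np.hstack([raw,ov]))
E
```

```text
(no output)
```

View pics/c4.png

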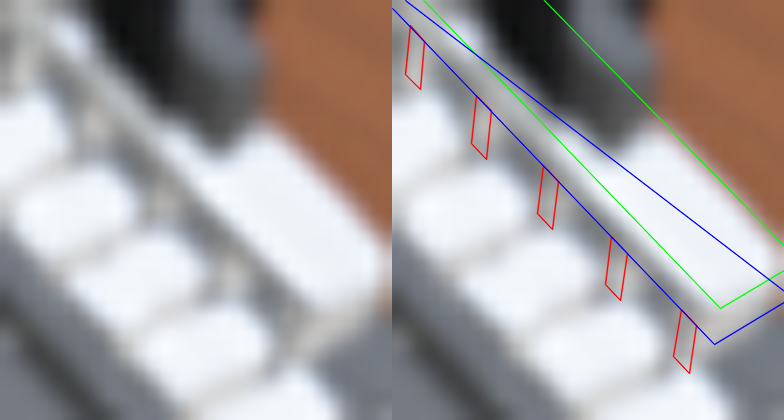

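arm_command(
  steps=[
    [0,0,1,0,0,0],
    [0,0,2,0,0,0],
    [0,0,3,0,0,0],
    [0,0,3.5,0,0,0],
    [0,0,3.5,0,0,0],
    [0,0,3.5,0,0,0],
  ],
)

```text
t: 6.4
eef_pos: [526.5, 137.0, 254.4]
tcp_rot: [3.141, 0.001, -0.21]
ft_force: [-0.7, 0.5, -2.6]
opening: 0.123
```

arm_command(
  steps=[
    [0,0,0.15,0,0,0],
    [0,0,0.3,0,0,0],
    [0,0,0.3,0,0,0],
  ],
)

```text
t: 6.65
eef_pos: [526.5, 137.0, 252.0]
tcp_rot: [-3.141, -0.0, -0.21]
ft_force: [-0.1, -0.4, -2.9]
opening: 0.127
```

arm_command(
  steps=[
    [0,0,0.1,0,0,0],
    [0,0,0.1,0,0,0],
    [0,0,0.1,0,0,0],
  ],
)

```text
t: 6.9
eef_pos: [526.4, 137.0, 251.0]
tcp_rot: [-3.141, -0.0, -0.21]
ft_force: [0.2, -0.0, -3.0]
opening: 0.125
```

arm_command(
  steps=[
    [0,0,0.1,0,0,0],
    [0,0,0.1,0,0,0],
    [0,0,0.1,0,0,0],
  ],
)

```text
t: 7.15
eef_pos: [526.4, 137.0, 249.9]
tcp_rot: [-3.142, 0.0, -0.21]
ft_force: [0.3, -0.0, -3.8]
opening: 0.125
```

arm_command(
  steps=[
    [0,0,0.1,0,0,0],
    [0,0,0.1,0,0,0],
    [0,0,0.1,0,0,0],
  ],
)

```text
t: 7.4
eef_pos: [526.4, 137.0, 248.9]
tcp_rot: [-3.142, 0.0, -0.21]
ft_force: [-1.0, -0.6, -2.8]
opening: 0.121
```

arm_command(
  steps=[
    [0,0,0.1,0,0,0],
    [0,0,0.1,0,0,0],
    [0,0,0.1,0,0,0],
  ],
)

```text
t: 7.65
eef_pos: [526.4, 137.0, 247.9]
tcp_rot: [-3.142, 0.0, -0.21]
ft_force: [-0.5, 0.4, -4.7]
opening: 0.127
```

arm_command(
  steps=[
    [0,0,0.1,0,0,0],
    [0,0,0.1,0,0,0],
    [0,0,0.1,0,0,0],
  ],
)

```text
t: 7.9
eef_pos: [526.4, 137.0, 246.9]
tcp_rot: [-3.142, 0.0, -0.21]
ft_force: [-0.1, -0.0, -3.0]
opening: 0.127
```

arm_command(
  steps=[
    [0,0,0.1,0,0,0],
    [0,0,0.2,0,0,0],
    [0,0,0.2,0,0,0],
  ],
)

```text
t: 8.15
eef_pos: [526.4, 137.0, 244.7]
tcp_rot: [-3.142, 0.0, -0.21]
ft_force: [-0.1, 0.2, -3.6]
opening: 0.124
```

arm_command(
  steps=[
    [0,0,0.1,0,0,0],
    [0,0,0.2,0,0,0],
    [0,0,0.2,0,0,0],
  ],
)

```text
t: 8.4
eef_pos: [526.4, 137.0, 242.7]
tcp_rot: [3.142, 0.0, -0.21]
ft_force: [0.0, 0.2, -3.4]
opening: 0.122
```

arm_command(
  steps=[
    [0,0,0.2,0,0,0],
    [0,0,0.4,0,0,0],
    [0,0,0.4,0,0,0],
  ],
)

```text
t: 8.65
eef_pos: [526.4, 137.0, 238.5]
tcp_rot: [3.142, 0.001, -0.21]
ft_force: [-0.3, 0.2, -3.0]
opening: 0.125
```

arm_command(
  steps=[
    [0,0,0.1,0,0,0],
    [0,0,0.2,0,0,0],
    [0,0,0.2,0,0,0],
  ],
)

```text
t: 8.9
eef_pos: [526.4, 137.0, 236.8]
tcp_rot: [-3.142, 0.0, -0.21]
ft_force: [-0.6, 0.4, -2.8]
opening: 0.125
```

arm_command(
  steps=[
    [0,0,0.1,0,0,0],
    [0,0,0.1,0,0,0],
    [0,0,0.1,0,0,0],
  ],
)

```text
t: 9.15
eef_pos: [526.5, 137.0, 236.0]
tcp_rot: [-3.141, -0.0, -0.21]
ft_force: [0.4, -0.4, -2.3]
opening: 0.122
```

arm_command(
  steps=[
    [0,0,0.05,0,0,0],
    [0,0,0.1,0,0,0],
    [0,0,0.1,0,0,0],
    [0,0,0.1,0,0,0],
  ],
)

```text
t: 9.48
eef_pos: [526.4, 137.0, 235.2]
tcp_rot: [-3.141, -0.0, -0.21]
ft_force: [-0.3, -0.9, 1.9]
opening: 0.122
```

arm_command(
  steps=[
    [0,0,0.05,0,0,0],
    [0,0,0.05,0,0,0],
    [0,0,0.05,0,0,0],
  ],
)

```text
t: 9.73
eef_pos: [526.5, 137.0, 234.7]
tcp_rot: [-3.141, -0.0, -0.21]
ft_force: [-1.9, -0.2, 4.8]
opening: 0.127
```

arm_command(
  steps=[
    [0,0,-0.05,0,0,0],
    [0,0,-0.05,0,0,0],
    [0,0,-0.05,0,0,0],
  ],
)

```text
t: 9.98
eef_pos: [526.5, 137.0, 234.9]
tcp_rot: [-3.141, -0.0, -0.21]
ft_force: [-1.0, -1.0, 3.3]
opening: 0.127
```

arm_command(
  steps=[
    [0,0,0,0,0,0],
    [0,0,0,0,0,0],
    [0,0,0,0,0,0],
    [0,0,0,0,0,0],
    [0,0,0,0,0,0],
    [0,0,0,0,0,0],
  ],
  jaw=4,
)

```text
t: 10.48
eef_pos: [526.5, 137.0, 234.9]
tcp_rot: [-3.142, 0.0, -0.21]
ft_force: [0.4, 0.9, -0.7]
opening: 0.415
```

arm_command(
  steps=[
    [0,0,-1,0,0,0],
    [0,0,-3,0,0,0],
    [0,0,-6,0,0,0],
    [0,0,-9,0,0,0],
    [0,0,-12,0,0,0],
    [0,0,-12,0,0,0],
    [0,0,-12,0,0,0],
  ],
)

```text
t: 11.07
eef_pos: [526.2, 137.0, 357.0]
tcp_rot: [-3.14, -0.004, -0.21]
ft_force: [-0.5, 0.6, -0.1]
opening: 0.417
```

```bash
python3 - <<'E'
from h import *
s0=state();print(s0['eef_pos'],s0['ft_force'],s0['opening'])
s=read_camera('scene')[:,:,::-1];np.save('scene2.npy',s);np.save('top2.npy',read_camera('top')[:,:,::-1])
S=8;o=[265,173];raw=crop(s,*o,85,75,S);ov=raw
def dr(xy,L,c):
    p=(proj('scene',frame(xy,np.radians(-12),np.array(L)))-o+.5)*S-.5
    cv2.polylines(ov,[np.round(p).astype(int)],True,c,1,cv2.LINE_AA)
dr((526.5,137),[(10,-63,42),(10,63,42),(-10,63,42),(-10,-63,42)],(0,255,0))
dr((549,237),[(8,-8,82.5),(8,8,82.5),(-8,8,82.5),(-8,-8,82.5)],(0,0,255))
print(onplane('top',[[187.6,219.6]],82.5),onplane('scene',[[328.6,211.9]],82.5))
cv2.imwrite('pics/c5.png',ov)
E
```

```text
[526.24187128 137.03267606 357.03897429] [-0.52324765  0.60057667 -0.07833525] 0.41701590595048993
[[547.93899879 238.41613081  82.5       ]] [[546.70468467 236.07969147  82.5       ]]
```

View pics/c5.png

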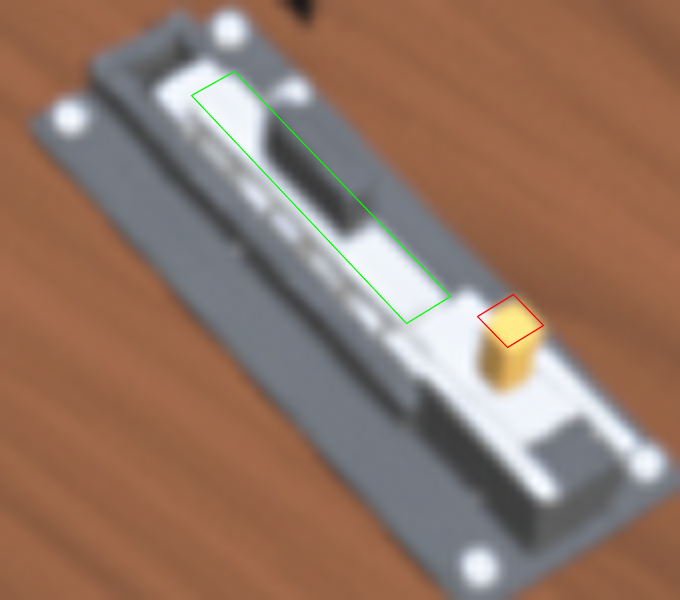

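arm_command(
  steps=[
    [0,-1,0,0,0,0],
    [0,-4,0,0,0,0],
    [0,-7,0,0,0,0],
    [0,-9.5,0,0,0,0],
    [0,-10.28,0,0,0,0],
    [0,-10.28,2,0,0,0],
    [0,-10.28,5,0,0,0],
    [0,-10.28,8,0,0,0],
    [0,-10.28,10,0,0,0],
    [0,-10.28,10.7,0,0,0],
    [0,-10.28,10.7,0,0,0],
    [0,-10.28,10.7,0,0,0],
  ],
)

```text
t: 12.17
eef_pos: [548.1, 237.7, 248.1]
tcp_rot: [3.141, 0.0, -0.21]
ft_force: [0.0, 0.8, 0.5]
opening: 0.421
```

arm_command(
  steps=[
    [0,0,0,0,0,0],
    [0,0,0,0,0,0],
    [0,0,0,0,0,0],
    [0,0,0,0,0,0],
    [0,0,0,0,0,0],
    [0,0,0,0,0,0],
    [0,0,0,0,0,0],
  ],
  jaw=1,
)

```text
t: 12.75
eef_pos: [547.9, 237.6, 248.6]
tcp_rot: [-3.141, -0.001, -0.21]
ft_force: [-1.0, -0.4, 7.1]
opening: 0.167
```

arm_command(
  steps=[
    [0,0.2,0,0,0,0],
    [0,0.5,0,0,0,0],
    [0,0.8,0,0,0,0],
    [0,1.1,0,0,0,0],
    [0,1.4,0,0,0,0],
    [0,1.5,0,0,0,0],
    [0,1.5,0,0,0,0],
  ],
)

```text
t: 13.33
eef_pos: [544.8, 222.9, 248.6]
tcp_rot: [-3.141, -0.001, -0.21]
ft_force: [-1.1, 0.7, 5.9]
opening: 0.167
```

arm_command(
  steps=[
    [0,0.3,0,0,0,0],
    [0,0.6,0,0,0,0],
    [0,0.9,0,0,0,0],
    [0,1.2,0,0,0,0],
    [0,1.4,0,0,0,0],
    [0,1.4,0,0,0,0],
  ],
)

```text
t: 13.83
eef_pos: [541.8, 209.5, 248.6]
tcp_rot: [-3.14, -0.001, -0.21]
ft_force: [-1.3, 5.1, 4.8]
opening: 0.169
```

arm_command(
  steps=[
    [0,0.1,0,0,0,0],
    [0,0.2,0,0,0,0],
    [0,0.2,0,0,0,0],
  ],
)

```text
t: 14.08
eef_pos: [541.6, 208.9, 248.7]
tcp_rot: [-3.137, -0.002, -0.21]
ft_force: [0.2, 18.2, 1.7]
opening: 0.165
```

arm_command(
  steps=[
    [0,-0.1,0,0,0,0],
    [0,-0.1,0,0,0,0],
    [0,-0.1,0,0,0,0],
  ],
)

```text
t: 14.33
eef_pos: [541.7, 209.3, 248.6]
tcp_rot: [-3.139, -0.001, -0.21]
ft_force: [0.1, 10.7, 4.2]
opening: 0.167
```

arm_command(
  steps=[
    [0,0,0,0,0,0],
    [0,0,0,0,0,0],
    [0,0,0,0,0,0],
    [0,0,0,0,0,0],
    [0,0,0,0,0,0],
  ],
  jaw=4,
)

```text
t: 14.75
eef_pos: [541.6, 208.1, 247.8]
tcp_rot: [3.141, 0.0, -0.21]
ft_force: [-0.6, -0.1, 0.3]
opening: 0.404
```

arm_command(
  steps=[
    [0,0,-1,0,0,0],
    [0,0,-4,0,0,0],
    [0,0,-8,0,0,0],
    [0,0,-11,0,0,0],
    [0,0,-11,0,0,0],
  ],
)

```text
t: 15.17
eef_pos: [542.0, 208.4, 364.5]
tcp_rot: [-3.137, -0.008, -0.21]
ft_force: [-0.3, 0.7, 0.4]
opening: 0.419
```

```bash
python3 - <<'E'
from h import *
s0=state();print(s0['eef_pos'],s0['ft_force'],s0['opening'])
s=read_camera('scene')[:,:,::-1];np.save('scene3.npy',s);b=np.load('scene2.npy')
def post(im):
    h=im.astype(int);m=((h[:,:,2]-h[:,:,0]>90)&(h[:,:,1]>120)).astype(np.uint8);m[:170]=0;m[250:]=0;m[:,:300]=0;m[:,345:]=0
    ys,xs=np.nonzero(m);return np.array([xs.mean(),ys.mean()]),len(xs)
pa,pb=post(b),post(s);print(pa,pb)
A=onplane('scene',[pa[0],pb[0]],67);print(A,np.linalg.norm(A[1]-A[0]))
cv2.imwrite('pics/c6.png',crop(s,265,173,85,75,8))
E
```

```text
[542.02325901 208.35362028 364.48296345] [-0.28367973  0.68938202  0.39116421] 0.4190157692304569
(array([328.69387755, 215.2244898 ]), 49) (array([322.19642857, 206.60714286]), 56)
[[545.59191237 237.74482001  67.        ]
 [534.75698511 206.37160669  67.        ]] 33.19147726417253
```

View pics/c6.png

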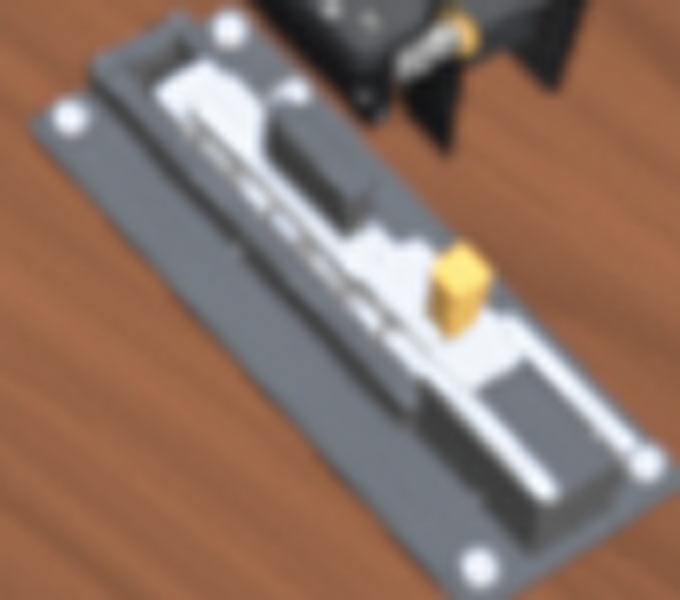

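```bash
python3 - <<'E'
from h import *
read_camera('top')
b=np.load('scene2.npy').astype(np.float32);s=np.load('scene3.npy').astype(np.float32)
f=lambda im:cv2.resize((im[:,:,2]-im[:,:,0]).clip(0),None,fx=8,fy=8,interpolation=cv2.INTER_CUBIC)[173*8:248*8,265*8:350*8]
B,S=f(b),f(s)
B[:280]*=1
t=B[290:400,470:550];r=cv2.matchTemplate(S[220:350,400:520],t,cv2.TM_CCOEFF_NORMED);_,m,_,l=cv2.minMaxLoc(r)
d=np.array([400+l[0]-470,220+l[1]-290])/8;print('shift px',d,m)
p=proj('scene',[548,237.5,67])
for k in(26,28,29,30,31,32,33,34): print(k,proj('scene',[548-.208*k,237.5-.978*k,67])-p)
top=np.load('top.npy');t3=read_camera('top')[:,:,::-1];print(np.abs(t3[205:235,170:215].astype(int)-top[205:235,170:215]).mean())
E
```

```text
shift px [-6.5 -7. ] 0.9892536401748657
26 [[-6.03111616 -6.28948307]]
28 [[-6.49016675 -6.76819893]]
29 [[-6.7194334  -7.00728712]]
30 [[-6.94852786 -7.24619576]]
31 [[-7.17745034 -7.48492505]]
32 [[-7.40620103 -7.72347519]]
33 [[-7.63478012 -7.96184637]]
34 [[-7.86318781 -8.20003882]]
49.67728395061729
```

```bash
python3 - <<'E'
from h import *
c=lambda p:(np.array(p)+.5)/8-.5+[265,173]
u=np.array([.208,.978])
def Y(p,z): return (onplane('scene',c([p]),z)[0,:2]-[526.5,137])@u
for n,p,z in [('railend near',(548,495),51),('railend far',(640,445),51),('guide block front near',(420,380),51),('post0',(516,325),82.5),('post1',(463,265),82.5),('strip end',(178,83),30),('plateback',(540,450),44)]: print(n,Y(p,z).round(1))
# guide's rear end & plate rear edges in c6 from scene3
E
```

```text
railend near 150.6
railend far 153.3
guide block front near 89.0
post0 105.1
post1 75.2
strip end -77.6
plateback 132.1
```

arm_command(
  steps=[
    [0,-1,0,0,0,0],
    [0,-2.7,0,0,0,0],
    [0,-2.7,0,0,0,0],
    [0,-2.7,2,0,0,0],
    [0,-2.7,5,0,0,0],
    [0,-2.7,8,0,0,0],
    [0,-2.7,10.5,0,0,0],
    [0,-2.7,11,0,0,0],
    [0,-2.7,11,0,0,0],
    [0,-2.7,11,0,0,0],
  ],
  jaw=0,
)

```text
t: 16.15
eef_pos: [547.5, 234.8, 248.3]
tcp_rot: [3.142, 0.0, -0.21]
ft_force: [0.2, -0.4, 1.3]
opening: 0.005
```

arm_command(
  steps=[
    [0,0.2,0,0,0,0],
    [0,0.4,0,0,0,0],
    [0,0.6,0,0,0,0],
    [0,0.7,0,0,0,0],
    [0,0.7,0,0,0,0],
    [0,0.7,0,0,0,0],
  ],
)

```text
t: 16.65
eef_pos: [546.0, 229.2, 249.4]
tcp_rot: [-3.137, -0.003, -0.21]
ft_force: [1.4, 17.1, -0.1]
opening: 0.01
```

arm_command(
  steps=[
    [0,0.05,0,0,0,0],
    [0,0.1,0,0,0,0],
    [0,0.1,0,0,0,0],
  ],
)

```text
t: 16.9
eef_pos: [545.9, 228.9, 249.5]
tcp_rot: [-3.136, -0.004, -0.21]
ft_force: [1.1, 23.8, -1.7]
opening: 0.002
```

arm_command(
  steps=[
    [0,0.05,0,0,0,0],
    [0,0.1,0,0,0,0],
    [0,0.1,0,0,0,0],
  ],
)

```text
t: 17.15
eef_pos: [545.7, 228.6, 249.6]
tcp_rot: [-3.134, -0.005, -0.211]
ft_force: [1.8, 30.2, -2.4]
opening: 0.007
```

arm_command(
  steps=[
    [0,-0.5,0,0,0,0],
    [0,-1.5,0,0,0,0],
    [0,-1.5,-2,0,0,0],
    [0,-1.5,-6,0,0,0],
    [0,-1.5,-10,0,0,0],
    [-2,-3,-12,0,0,0],
    [-5,-7,-12,0,0,0],
    [-8,-11,-12,0,0,0],
    [-11,-15,-12,0,0,0],
    [-12,-19,-12,0,0,0],
    [-12,-22,-12,0,0,0],
    [-12,-22,-12,0,0,0],
  ],
)

```text
t: 18.15
eef_pos: [472.4, 470.7, 368.8]
tcp_rot: [-3.139, -0.001, -0.207]
ft_force: [0.5, 0.5, 0.8]
opening: 0.005
```

```bash
python3 - <<'E'
from h import *
s0=state();print(s0['eef_pos'],s0['ft_force'])
s=read_camera('scene')[:,:,::-1];t=read_camera('top')[:,:,::-1]
print('scene post-region change',np.abs(s[195:230,285:350].astype(int)-np.load('scene3.npy')[195:230,285:350]).mean())
cv2.imwrite('pics/c7.png',np.hstack([crop(s,270,173,75,80,5)[:400,:375],crop(t,165,195,105,70,4)[:280] if 0 else cv2.resize(t[195:265,168:268],(425,400),interpolation=cv2.INTER_CUBIC)]))
E
```

```text
[472.35978384 470.68556806 368.79308848] [0.54757419 0.48840365 0.80210873]
scene post-region change 1.2167032967032967
```

View pics/c7.png

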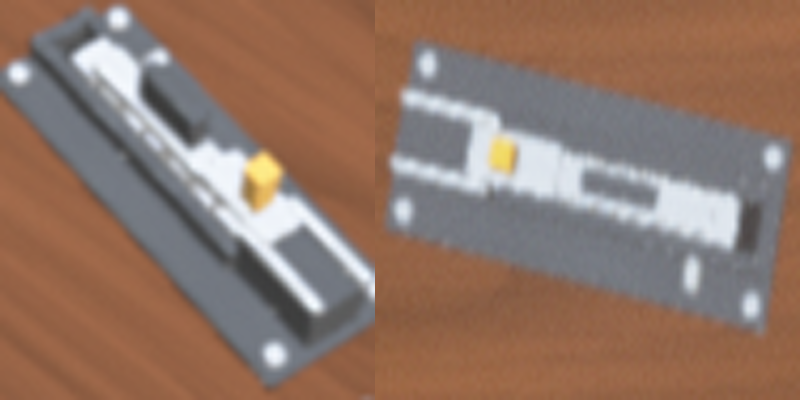

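```bash
python3 -c "from cell import *; print(job_done())"
```

```text
the job is handed in; nothing more can be done
None
```

The jaw bar is in the clamp with all six teeth in their slots and fully home. The keeper is slid over its end to the stop, and the arm is clear. I handed the job in at about 18 s.

- **Bar:** The teeth entered without resistance on the first slow descent. The bar met the strip at about 14 mm tip height, which is where it should be when home. The most I read while seating it was about 5 N (about 8 N with the bar's weight added), well under the 30 N limit.
- **Keeper:** It ran against a hard stop after about 29 mm, not the 32 mm given. The wrist travel and the images agree on this. The images suggest the keeper started a few millimetres forward.
- **Keeper check:** I pushed the post again from behind with the fingers closed, up to about 30 N. It did not move, so I take it as fully forward.
- **Last look:** Both cameras show the keeper plate over the bar's end and the bar straight in the channel. I did not go near the hammer, jar or punch block, though I made no separate check of them at the end.

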